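Hold a spice jar's lid down in the lever press

ROBOT

A 7-joint arm with a two-finger parallel gripper is mounted at the origin on a cart in front of the work surface, level with it; the furniture and walls round the work are solid. World frame = base frame: x ahead of the robot, y to its left, z up, the work surface at z = 0. Lengths are in m, angles in rad, forces in N, time in s.
With the tool pointing down it reaches from about 0.425 to 0.925 m from the base axis. Payload 6.8 kg.
Tool frame: the origin (TCP) lies between the finger pads; the fingertips stand 17 mm ahead of it and the grasp point (between the pads) lies 2 mm behind it; z points along the fingers, y is the line along which they close (so a half turn about z gives the same grasp; the last joint's range is limited). The gripper opens to 85 mm and grips with 20 to 120 N. Pads are 22 mm wide; open, the fingers measure 114 mm over their backs; the gripper's body (76 mm by 85 mm) begins 54 mm behind the grasp point. The pads swing forward as they close: fully open they stand 13 mm farther back than shut.
Start: joints at [-1.451, 0.477, 0.022, 1.555, -0.011, 1.109, -0.083], TCP at [0.152, 0.658, 0.248] pointing down, gripper open.
Joint ranges: [-2.96, 2.96], [-0.34, 2.1], [-1.41, 1.46], [0.24, 2.44], [-1.37, 4.51], [0.17, 1.92], [-2.96, 2.96]. Speed limits (rad/s): [2.39, 2.39, 3.14, 3.14, 3.14, 3.14, 3.14].

INTERFACE

Orientations are given as a rotation vector (axis times angle).
In Python, from bench import env gives the robot as it stands.
- The arm moves only by the tool play_rows, never from a script. Its arguments are lists of equal length, an entry for each row: "travel": the shift along the tool's x, y, z each as a share of 75 cm, from -1 to 1, a list of three; "rot": the turn, a rotation vector about the tool's x, y, z each as a share of 0.5 rad, from -1 to 1, a list of three; "jaw": the closure, from 0 (fully open) to 1 (shut). In form: {"travel": [[x, y, z], ...], "rot": [[rx, ry, rz], ...], "jaw": [jaw, ...]}. A call has 1 to 10 rows; each row is the pose to reach, as a shift and turn from the pose commanded when the call began, along the tool's axes at that moment; what a row does not reach only later rows make up. A row lasts 1/8 s, in which the tool goes at most 62.5 mm and 10.7 degrees, less where a joint would pass 70% of its speed; a pose out of reach is approached as far as the arm can. A call with a number of a shift or a turn outside -1 to 1 is refused whole. A call with a gripper value outside its range is refused whole. The fingers move at their own pace and stop on an object; "newtons" is the grip in N (left out, the last holds). Time passes only in rows, so rows that repeat a pose let the fingers close. It gives the time, the measured TCP pose, the force, the opening and the grip force at its end, in the units of the state.
- env.get_obs(): the state, without advancing time (a new reading comes with each control period).
- env.read_camera(name): name is "scene" or "top" or "wrist"; returns a dict with "color" (480x640x3 uint8, blue, green, red), "K" (3x3 intrinsics, pixels), "rvec" (rotation vector, rad) and "tvec" (3), from world to camera coordinates, as OpenCV has them. Camera axes: x right, y down, z forward; pixel columns grow to the right and rows downward; lengths in m; the calibration is good to about 2 mm. The wrist camera is an equidistant fisheye: a pixel r from the principal point sees the ray r / f radians off the axis. A picture is of the moment at which its call begins. There is no depth.
- env.hand_in(): hands the job in; it is judged then, once.
The state is a dict: "t": time; "joint_pos": joint angles; "qvel": joint speeds; "tau": joint torques, N m; "ee_pos": TCP position; "tool_rot": TCP orientation; "force": force on the tool from outside, world axes, zero at the start; "ft_torque": the same for the moment, N m; "width": finger opening in m; "grip_force": force on a finger pad.
Only numpy, scipy, OpenCV 4.12 (cv2) and the standard library are available. Lean on these libraries where they do the work, as an engineer would, in place of code of your own. Each camera call takes 0.05 s, during which the arm holds its last target. There are 200 camera calls.

TASK

Stand the spice jar with the white lid in the blue cup of the press's carriage and slide the carriage fully home, so that the jar is under the press arm. Then push the arm down by its red paddle so that its rubber pad bears on the lid and the pointer stands in the green band of the scale, never going deep into the red, and finish while still holding it there: do not let the arm come up. Leave the black-lidded jar and the other things round about alone.

Things in the scene. Friction and masses are not known exactly. Their poses are not given: they have to be found in the camera images.
- jar_white: the jar to be pressed: glass spice jar with a white lid and pale label, round, 47 mm wide, 98 mm tall, 0.08 to 0.16 kg, loose, standing upright on the worktop to the right of the press. Origin: centre of its underside, z up. It and the black-lidded jar change places from start to start.
- jar_black: a bystander: spice jar with a black lid and green label, round, 45 mm wide, 105 mm tall, loose, standing near the other jar. Origin: centre of its underside. Leave it.
- press: the lid press, fixed to the worktop: grey base plate 12 mm thick, x -50 to 120, y -250 to 85 mm in its frame. Origin: underside of the base, below the pad. Its x axis points away from the robot, along the arm from paddle to pivot; its y axis to the left, the way the carriage slides home; z up. Turned up to 0.14 rad from start to start.
- lever_pivot (a point): axis of the press arm, 107 mm above the worktop, at press x 90, y 0 mm. Axes as the press. A wall cupboard hangs over the rear of the press, 0.59 m above the worktop: draw a hand back towards the robot before raising it high.
- scale_green (a point): middle of the green band on the sloping scale left of the arm (press y 52 mm; white above, green, then red below); a black pointer on the arm passes just over it. The scale's top is about 205 mm above the worktop.
- carriage (a joint): how far the carriage has slid along the press's +y axis, m: 0 right out (on the right), 0.14 fully home against its stop, the cup then under the pad. Stiff-running (about 1.5 N), stays where it is left; starts between 0 and 0.03.
- nest (a point): centre of the inner floor of the round blue cup on the carriage, 20 mm above the worktop; the cup is 56 mm wide inside and 12 mm deep (rim 68 mm wide, its top 32 mm above the worktop). Axes as the press. Moves with the carriage.
- carriage_knob (a point): the carriage's upright round black knob, 95 mm to the right (-y of the press) of the cup's centre: the point is on its axis, 55 mm above the worktop. Head 20 mm wide from 45 to 65 mm above the worktop, on a stem 16 mm wide; the tongue beneath it has its top at 20 mm. Can be pinched from above or pushed.
- press_lever (a joint): angle of the press arm, rad: 0 at rest (raised 0.32 rad), 0.32 level, stop 0.50. A spring returns it to 0 when let go. Over the jar the pad meets the lid at about 0.20; green band 0.26 to 0.38, red from 0.38. The push needed at the paddle is about 1.5 N at rest, about 10 N in the green.
- paddle_top (a point): centre of the top face of the red paddle at the robot's end of the arm: push down here. 52 mm long (along the arm), 64 mm wide, 14 mm thick. On the arm it is 190 mm out from the pivot and 62 mm above it, so with a = 0.32 - arm angle it is at press x = 90 - 190 cos a + 62 sin a, z = 107 + 190 sin a + 62 cos a mm (z 226 at rest, 169 level, and 29 mm nearer the robot).
- press_pad: the round black rubber pad, 34 mm wide, under the arm, on its own spring (0.5 N per mm, up to 32 mm). Origin: centre of its lower face. At rest about 135 mm above the worktop, 17 mm above the lid of the jar in the carriage.
- striped_mug: bystander: mug with coloured stripes, 107 mm tall, behind on the right. Origin: underside.
- small_tin: bystander: pale food tin, 57 mm wide, 72 mm tall, behind the press. Origin: centre of underside.
Mind the look-alikes: they are no part of the job. What is shaped like the jar_white but purple is not meant.

How it is judged:
By the outcome, as a careful person would: the job done as asked, in the order asked, and still so for the second after the job is handed in, while the arm keeps its last pose, push and grip.
It also fails if it takes over 64 s, if anything falls off the work surface, if the arm or the gripper's body presses on something with over 40 N, if the wrist force passes 120 N, or if a joint passes its speed limit or range.

## Working session

There is one attempt and no reset: what is moved stays moved. The work goes in short steps, Python scripts to look and compute and a tool call to move; the robot and the scene stay as the last step left them, time stands still between calls to the robot, and variables do not carry over. Pictures are saved under pics/ and viewed, at most 10 in all, crops included, and the job is handed in when it is done.

Besides the shell and the picture viewer there is one more tool, called after ">>>" in YAML: its name, and indented under it one key for each argument. play_rows: Moves the arm, as the interface text tells. Its arguments: {"type":"object","properties":{"travel":{"type":"array","items":{"type":"array","items":{"type":"number"}}},"rot":{"type":"array","items":{"type":"array","items":{"type":"number"}}},"jaw":{"type":"array","items":{"type":"number"}},"newtons":{"type":"number"}},"required":["travel","rot","jaw"]}

```bash
ls; mkdir -p pics
cat > h.py <<'E'
import numpy as np, cv2
from bench import env
from scipy.spatial.transform import Rotation as R
def cam(n):
    c=env.read_camera(n); c['R']=cv2.Rodrigues(np.array(c['rvec'],float))[0]; c['t']=np.array(c['tvec'],float).ravel(); c['K']=np.array(c['K'],float); c['n']=n; return c
def ray(c,u,v):
    K=c['K']
    x=(u-K[0,2])/K[0,0]; y=(v-K[1,2])/K[1,1]
    if c['n']=='wrist':
        r=np.hypot(x,y); d=np.array([np.sin(r)*x/max(r,1e-9),np.sin(r)*y/max(r,1e-9),np.cos(r)])
    else: d=np.array([x,y,1.])
    return -c['R'].T@c['t'], c['R'].T@d
def onz(c,u,v,z):
    o,d=ray(c,u,v); return o+d*(z-o[2])/d[2]
def proj(c,P):
    p=c['R']@np.array(P)+c['t']; K=c['K']
    if c['n']=='wrist':
        r=np.hypot(p[0],p[1]); th=np.arctan2(r,p[2]); q=p[:2]/max(r,1e-9)*th
    else: q=p[:2]/p[2]
    return np.array([q[0]*K[0,0]+K[0,2],q[1]*K[1,1]+K[1,2]])
def state():
    o=env.get_obs(); print({k:np.round(o[k],4).tolist() for k in ('t','joint_pos','ee_pos','tool_rot','force','width','grip_force')}); return o
E
python3 - <<'E'
from h import *
state()
for n in('scene','top'):
    c=cam(n); cv2.imwrite(f'pics/{n}0.png',c['color']); print(n,-c['R'].T@c['t'],c['R'][2],c['K'][0,0])
print(R.from_rotvec(env.get_obs()['tool_rot']).as_matrix().round(3))
E
```

```text
pics
{'t': 0.0, 'joint_pos': [-1.4512, 0.4778, 0.0223, 1.5565, -0.0115, 1.1093, -0.0831], 'ee_pos': [0.1523, 0.657, 0.2473], 'tool_rot': [-0.3569, -3.1212, 0.0029], 'force': [-0.0819, 0.9166, 0.7593], 'width': 0.0856, 'grip_force': 0.0}
scene [ 0.23877446 -0.7360302   0.84953442] [ 0.37721933  0.61699568 -0.69066773] 512.7807085614784
top [ 0.46404531 -0.15019452  1.31743123] [ 0.1339935   0.01385795 -0.99088531] 505.95623131661563
[[-0.974  0.226 -0.   ]
 [ 0.226  0.974 -0.002]
 [-0.    -0.002 -1.   ]]
```

View pics/scene0.png

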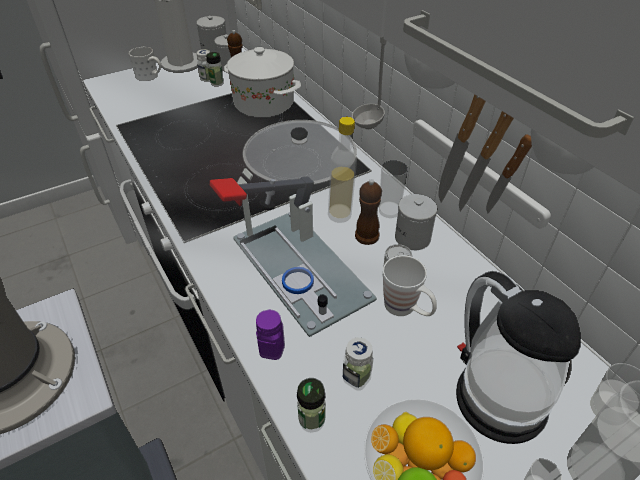

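View pics/top0.png

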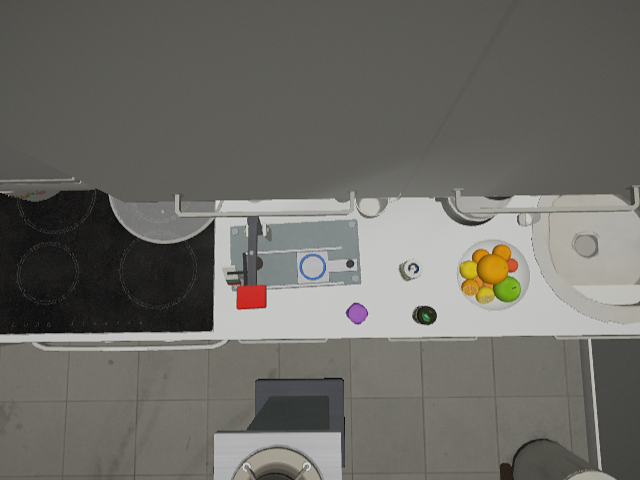

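The scene view shows the white-lidded jar at scene (358,350) and top (411,269). The blue cup is at top (313,267), the knob at top (350,264) and the red paddle at top (251,297). The purple jar is at top (357,313) and the black-lidded jar at top (425,315).

Run:
```python
from h import *
T=cam('top');S=cam('scene')
def blob(c,m,box):
    x0,y0,x1,y1=box; k=np.zeros(m.shape,np.uint8); k[y0:y1,x0:x1]=m[y0:y1,x0:x1].astype(np.uint8)
    n,l,st,ce=cv2.connectedComponentsWithStats(k); i=1+np.argmax(st[1:,4]); 
    p=np.argwhere(l==i)[:,::-1].astype(np.int32); h=cv2.convexHull(p); (u,v),r=cv2.minEnclosingCircle(h); e=cv2.fitEllipse(h)
    return np.round(ce[i],1),st[i].tolist(),np.round(e[0],1),np.round(e[1],1), h
for c,boxes in((T,dict(cup=(290,245,335,290),knob=(340,255,360,275),pad=(225,275,280,320))),(S,dict(cup=(270,255,325,300),knob=(312,290,332,318),pad=(200,170,255,205)))):
    I=c['color'].astype(int);B,G,Rr=I[...,0],I[...,1],I[...,2]
    M=dict(cup=(B>Rr+50)&(B>G+30),knob=(I.max(2)<70),pad=(Rr>150)&(G<80))
    for k,b in boxes.items():
        ce,st,el,ax,h=blob(c,M[k],b); z=dict(cup=.032,knob=.065,pad=.226)[k]
        print(c['n'],k,ce,st,el,ax,onz(c,*ce,z).round(4),onz(c,*el,z).round(4))
        if k=='pad': 
            r=cv2.minAreaRect(h); print(r,[onz(c,*q,z).round(3).tolist() for q in cv2.boxPoints(r)])
# stills
a=cv2.resize(T['color'][200:330,215:445],None,fx=3.4,fy=3.4,interpolation=cv2.INTER_CUBIC)
b=cv2.resize(S['color'][325:400,330:390],None,fx=5,fy=5)
o=np.zeros((a.shape[0]+0,800,3),np.uint8);o[:a.shape[0],:a.shape[1]]=a
cv2.imwrite('pics/a.png',a);cv2.imwrite('pics/b.png',b)
for z in(.098,.09): print(onz(T,411,269,z),onz(S,358.5,350,z))
```

```text
top cup [312.4 266.7] [300, 254, 26, 26, 157] [312.3 266.5] [25.7 26.1] [ 0.5623 -0.0977  0.032 ] [ 0.5629 -0.0974  0.032 ]
top knob [350.  263.2] [347, 260, 7, 7, 31] [349.9 263.2] [6.  6.9] [ 0.567  -0.1924  0.065 ] [ 0.567  -0.1921  0.065 ]
top pad [251.  296.4] [237, 285, 29, 24, 656] [250.4 296.5] [23.2 64. ] [0.4857 0.027  0.226 ] [0.4855 0.0283 0.226 ]
((251.0, 296.5), (23.0, 28.0), 90.0) [[0.511, 0.057, 0.226], [0.51, -0.003, 0.226], [0.461, -0.003, 0.226], [0.461, 0.057, 0.226]]
scene cup [296.8 282. ] [282, 267, 32, 27, 253] [297.2 279.7] [26.5 31.6] [ 0.5561 -0.1026  0.032 ] [ 0.5599 -0.0974  0.032 ]
scene knob [322.2 303.2] [318, 295, 10, 20, 147] [322.3 303.6] [10.1 20.9] [ 0.5591 -0.2009  0.065 ] [ 0.5587 -0.2018  0.065 ]
scene pad [227.6 187.1] [210, 178, 36, 19, 418] [227.4 187. ] [18.2 35.6] [0.4837 0.0287 0.226 ] [0.4835 0.0292 0.226 ]
((227.4950408935547, 186.9504852294922), (17.71166229248047, 33.63225555419922), 84.2894058227539) [[0.463, 0.068, 0.226], [0.524, 0.044, 0.226], [0.504, -0.008, 0.226], [0.445, 0.015, 0.226]]
[ 0.54804276 -0.33758969  0.098     ] [ 0.54631658 -0.34249659  0.098     ]
[ 0.54859382 -0.33881909  0.09      ] [ 0.54959034 -0.33830747  0.09      ]
```

View pics/a.png

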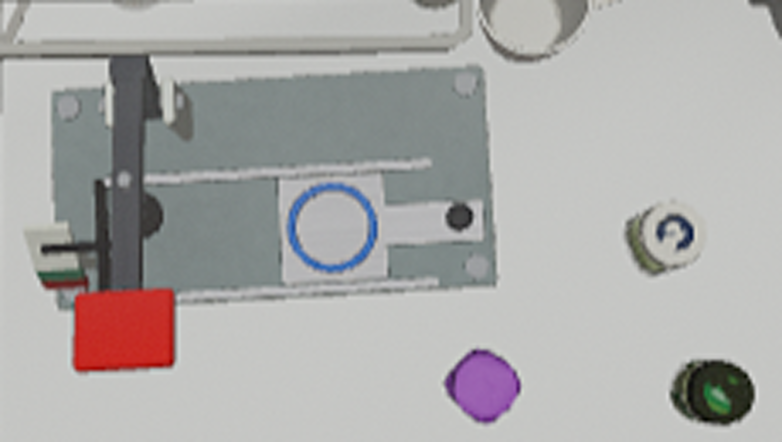

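The crop shows the lid at top-image pixel (412.6,269.4). The paddle and cup fits agree on the same press origin, about (0.5555, 0.032) with yaw 0.055, so the carriage is at about 0.0105. Next I compute the transit waypoints.

```bash
cat >> h.py <<'E'
def go(p,yaw_y=None,frm=None,down=True):
    """shares of travel/rot from current pose to p; yaw_y = angle of tool y in world, tool z down"""
    o=env.get_obs(); P,Q=(np.array(o['ee_pos']),R.from_rotvec(o['tool_rot'])) if frm is None else frm
    t=Q.inv().apply(np.array(p)-P)/.75
    if yaw_y is None: r=np.zeros(3);Q2=Q
    else:
        y=np.array([np.cos(yaw_y),np.sin(yaw_y),0]);x=np.array([-y[1],y[0],0])
        Q2=R.from_matrix(np.c_[x,y,[0,0,-1]]); r=(Q.inv()*Q2).as_rotvec()/.5
    print('travel',t.round(4).tolist(),'rot',r.round(4).tolist()); return np.array(p),Q2
E
python3 - <<'E'
from h import *
T=cam('top')
print('cup',onz(T,300,200,.59),'bottom',onz(T,300,479,.3), 'lid',onz(T,412.6,269.4,.098),'jars',onz(T,357,313,.1),onz(T,425.5,315,.105))
f=go([.40,.35,.36],np.radians(50))
f=go([.46,-.1,.36],np.radians(24),f)
go([.547,-.3415,.22],.055,f)
E
```

```text
cup [ 0.6178891  -0.10336273  0.59      ] bottom [ 0.13674113 -0.08052873  0.3       ] lid [ 0.54702095 -0.34139167  0.098     ] jars [ 0.44526688 -0.20535613  0.1       ] [ 0.43837847 -0.36664893  0.105     ]
travel [-0.4142, -0.3248, -0.1492] rot [-0.0015, 0.0005, 0.9407]
travel [-0.447, -0.4082, 0.0] rot [0.0, 0.0, 0.9076]
travel [-0.3413, -0.025, 0.1867] rot [0.0, 0.0, 0.7278]
```

>>> play_rows:
  travel:
    - [-0.04,-0.03,-0.149]
    - [-0.414,-0.325,-0.149]
    - [-0.414,-0.325,-0.149]
    - [-0.414,-0.325,-0.149]
    - [-0.414,-0.325,-0.149]
    - [-0.414,-0.325,-0.149]
    - [-0.414,-0.325,-0.149]
    - [-0.414,-0.325,-0.149]
    - [-0.414,-0.325,-0.149]
    - [-0.414,-0.325,-0.149]
  rot:
    - [0,0,0]
    - [0,0,0.94]
    - [0,0,0.94]
    - [0,0,0.94]
    - [0,0,0.94]
    - [0,0,0.94]
    - [0,0,0.94]
    - [0,0,0.94]
    - [0,0,0.94]
    - [0,0,0.94]
  jaw: [0,0,0,0,0,0,0,0,0,0]

```text
t: 1.5
ee_pos: [0.3985, 0.3515, 0.3596]
tool_rot: [-1.069, -2.953, 0.001]
force: [-0.3, 0.0, 0.0]
width: 0.0855
grip_force: 0.0
```

Run:
```python
from h import *
state(); f=go([.46,-.1,.36],np.radians(24))
```

```text
{'t': 1.5, 'joint_pos': [-1.0872, 0.1442, 0.2811, 1.7664, -0.0427, 1.2376, 0.0812], 'ee_pos': [0.3985, 0.3515, 0.3596], 'tool_rot': [-1.0692, -2.9533, 0.0007], 'force': [-0.2513, 0.0467, 0.0351], 'width': 0.0855, 'grip_force': 0.0}
travel [-0.4484, -0.41, -0.0005] rot [-0.0015, -0.0007, 0.9144]
```

>>> play_rows:
  travel:
    - [-0.448,-0.41,0]
    - [-0.448,-0.41,0]
    - [-0.448,-0.41,0]
    - [-0.448,-0.41,0]
    - [-0.448,-0.41,0]
    - [-0.448,-0.41,0]
    - [-0.448,-0.41,0]
    - [-0.448,-0.41,0]
    - [-0.448,-0.41,0]
    - [-0.448,-0.41,0]
  rot:
    - [0,0,0.91]
    - [0,0,0.91]
    - [0,0,0.91]
    - [0,0,0.91]
    - [0,0,0.91]
    - [0,0,0.91]
    - [0,0,0.91]
    - [0,0,0.91]
    - [0,0,0.91]
    - [0,0,0.91]
  jaw: [0,0,0,0,0,0,0,0,0,0]

```text
t: 2.75
ee_pos: [0.4599, -0.0993, 0.3598]
tool_rot: [-1.707, -2.636, 0.0]
force: [-0.5, -0.5, -0.4]
width: 0.0854
grip_force: 0.0
```

Run:
```python
from h import *
state(); f=go([.547,-.3415,.22],.055)
```

```text
{'t': 2.75, 'joint_pos': [-0.6634, 0.0046, 0.7642, 1.9111, -0.0035, 1.2279, 0.5233], 'ee_pos': [0.4599, -0.0993, 0.3598], 'tool_rot': [-1.7074, -2.6363, 0.0003], 'force': [-0.5491, -0.5088, -0.3539], 'width': 0.0854, 'grip_force': 0.0}
travel [-0.3422, -0.0261, 0.1862] rot [-0.0012, -0.0007, 0.7327]
```

>>> play_rows:
  travel:
    - [-0.342,-0.026,0.186]
    - [-0.342,-0.026,0.186]
    - [-0.342,-0.026,0.186]
    - [-0.342,-0.026,0.186]
    - [-0.342,-0.026,0.186]
    - [-0.342,-0.026,0.186]
    - [-0.342,-0.026,0.186]
    - [-0.342,-0.026,0.186]
  rot:
    - [0,0,0.73]
    - [0,0,0.73]
    - [0,0,0.73]
    - [0,0,0.73]
    - [0,0,0.73]
    - [0,0,0.73]
    - [0,0,0.73]
    - [0,0,0.73]
  jaw: [0,0,0,0,0,0,0,0]

```text
t: 3.75
ee_pos: [0.547, -0.3418, 0.2212]
tool_rot: [2.158, 2.282, 0.003]
force: [0.7, 0.1, -0.1]
width: 0.0855
grip_force: 0.0
```

Run:
```python
from h import *
state(); f=go([.547,-.3415,.06],.055)
W=cam('wrist'); cv2.imwrite('pics/w1.png',W['color']); print(proj(W,[.547,-.3415,.098]), W['K'])
```

```text
{'t': 3.75, 'joint_pos': [-0.0897, 0.566, 0.803, 1.6982, -0.4563, 1.0737, 0.9141], 'ee_pos': [0.547, -0.3418, 0.2212], 'tool_rot': [2.1585, 2.2822, 0.0026], 'force': [0.7024, 0.1107, -0.1484], 'width': 0.0855, 'grip_force': 0.0}
travel [0.0002, -0.0003, 0.215] rot [0.0028, -0.0018, 0.0015]
[319.13262048 240.92760977] [[371.64829954   0.         318.08537288]
 [  0.         371.64829954 242.86921498]
 [  0.           0.           1.        ]]
```

View pics/w1.png

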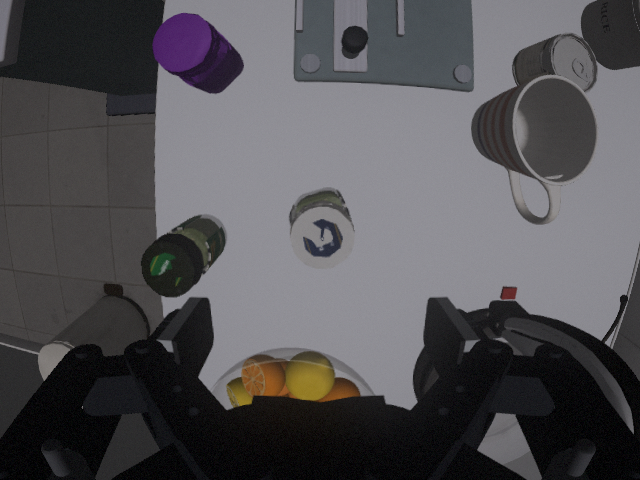

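The white lid is at wrist (322,236), against a predicted (319,241), so the position holds to about 2–3 mm. The fingers have a clear path down, so I descend and grip.

>>> play_rows:
  travel:
    - [0.003,0.001,0.06]
    - [0.003,0.001,0.12]
    - [0.003,0.001,0.17]
    - [0.003,0.001,0.215]
    - [0.003,0.001,0.215]
    - [0.003,0.001,0.215]
    - [0.003,0.001,0.215]
    - [0.003,0.001,0.215]
    - [0.003,0.001,0.215]
    - [0.003,0.001,0.215]
  rot:
    - [0,0,0]
    - [0,0,0]
    - [0,0,0]
    - [0,0,0]
    - [0,0,0]
    - [0,0,0]
    - [0,0,0]
    - [0,0,0]
    - [0,0,0]
    - [0,0,0]
  jaw: [0,0,0,0,0,1,1,1,1,1]
  newtons: 30

```text
t: 5.05
ee_pos: [0.5481, -0.3422, 0.0616]
tool_rot: [2.159, 2.277, 0.002]
force: [0.3, 0.5, 6.6]
width: 0.0493
grip_force: 30.0
```

Run:
```python
from h import *
state()
```

```text
{'t': 5.05, 'joint_pos': [0.0087, 0.7491, 0.6575, 1.7953, -0.6143, 0.8084, 1.0281], 'ee_pos': [0.5481, -0.3422, 0.0616], 'tool_rot': [2.1592, 2.2773, 0.0025], 'force': [0.2836, 0.4867, 6.5837], 'width': 0.0493, 'grip_force': 29.9596}
```

Run:
```python
from h import *
a=go([.548,-.340,.175]); f=go([.5627,-.0973,.175],.055)
```

```text
travel [0.0027, 0.0005, -0.1513] rot [0.0, 0.0, 0.0]
travel [0.3248, 0.0373, -0.1516] rot [0.007, 0.0027, -0.0036]
```

>>> play_rows:
  travel:
    - [0.0,0.0,-0.04]
    - [0.003,0.001,-0.1]
    - [0.003,0.001,-0.151]
    - [0.06,0.006,-0.151]
    - [0.12,0.014,-0.151]
    - [0.18,0.02,-0.151]
    - [0.25,0.028,-0.151]
    - [0.325,0.037,-0.151]
    - [0.325,0.037,-0.151]
    - [0.325,0.037,-0.151]
  rot:
    - [0,0,0]
    - [0,0,0]
    - [0,0,0]
    - [0,0,0]
    - [0,0,0]
    - [0,0,0]
    - [0.007,0.003,-0.004]
    - [0.007,0.003,-0.004]
    - [0.007,0.003,-0.004]
    - [0.007,0.003,-0.004]
  jaw: [1,1,1,1,1,1,1,1,1,1]

```text
t: 6.3
ee_pos: [0.5616, -0.0969, 0.1733]
tool_rot: [-2.157, -2.28, 0.001]
force: [0.6, -0.3, -1.0]
width: 0.0488
grip_force: 31.8
```

Run:
```python
from h import *
o=state()
W=cam('wrist');S=cam('scene')
s=cv2.resize(S['color'][180:330,200:360],(640,600),interpolation=cv2.INTER_CUBIC)
cv2.imwrite('pics/w2.png',np.hstack([cv2.resize(W['color'][60:420,120:540],(420,360)),s[100:460,130:510]]))
p=np.array(o['ee_pos']); print(proj(W,p+[0,0,.0364]),proj(W,[.5627,-.0973,.032]))
```

```text
{'t': 6.3, 'joint_pos': [-0.5468, 0.5053, 0.8157, 1.9205, -0.4615, 0.9156, 0.5529], 'ee_pos': [0.5616, -0.0969, 0.1733], 'tool_rot': [-2.1572, -2.2803, 0.0014], 'force': [0.6323, -0.2911, -1.0223], 'width': 0.0488, 'grip_force': 31.7698}
[320.35618158 382.8912415 ] [321.26836359 235.77770552]
```

View pics/w2.png

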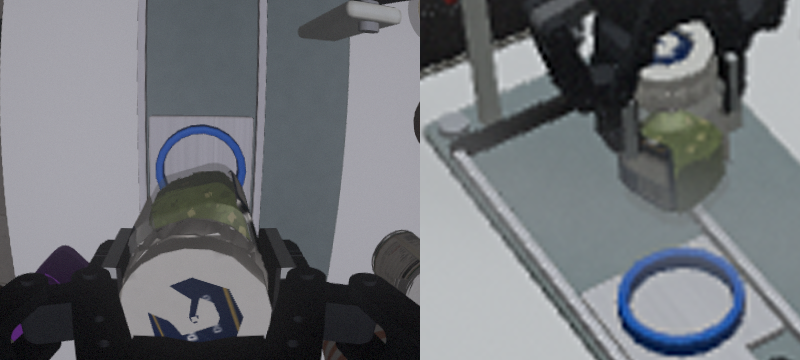

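Run:
```python
from h import *
o=state(); p=np.array(o['ee_pos']); W=cam('wrist')
I=W['color'].astype(int); m=(I[...,0]>I[...,2]+50)&(I[...,0]>I[...,1]+30); m[300:]=0
ys,xs=np.nonzero(m); pts=np.c_[xs,ys]
c=[onz(W,u,v,.032)[:2] for u,v in pts]; c=np.array(c)
A=np.c_[2*c,np.ones(len(c))]
# outer edge points: farthest per angle from approx centre
q=c-[.5627,-.0973]; ang=np.degrees(np.arctan2(q[:,1],q[:,0])).astype(int)//6
for nm,f in(('outer',np.argmax),('inner',np.argmin)):
    e=np.array([c[ang==a][f(np.hypot(*(c[ang==a]-[.5627,-.0973]).T))] for a in np.unique(ang) if 0<=a<30 and (ang==a).sum()>2])
    s=np.linalg.lstsq(np.c_[2*e,np.ones(len(e))],(e**2).sum(1),rcond=None)[0]
    print(nm,len(e),s[:2],np.sqrt(s[2]+s[:2]@s[:2]))
zl=p[2]-.0616+.098
k=(I.min(2)>130); k[:300]=0
for r in(310,330,350,380):
    x=np.nonzero(k[r,220:420])[0]+220; print(r,x.min(),x.max(),onz(W,x.min(),r,zl).round(4),onz(W,x.max(),r,zl).round(4))
x=np.nonzero(k[:,318])[0]; print(x.min(),onz(W,318,x.min(),zl))
```

```text
{'t': 6.4, 'joint_pos': [-0.5447, 0.5058, 0.8162, 1.9206, -0.4617, 0.9155, 0.5528], 'ee_pos': [0.5613, -0.0983, 0.1731], 'tool_rot': [-2.1604, -2.2773, 0.002], 'force': [-0.2871, 0.142, -0.626], 'width': 0.0491, 'grip_force': 31.7665}
outer 30 [ 0.56171434 -0.09324838] 0.032922690892810476
inner 30 [ 0.56169292 -0.09364594] 0.02815236369512633
310 297 330 [ 0.5538 -0.0747  0.2095] [ 0.5625 -0.0743  0.2095]
330 229 407 [ 0.5351 -0.0823  0.2095] [ 0.5842 -0.0796  0.2095]
350 242 385 [ 0.5386 -0.0885  0.2095] [ 0.5788 -0.0862  0.2095]
380 247 389 [ 0.5397 -0.0991  0.2095] [ 0.5815 -0.0968  0.2095]
309 [ 0.55934453 -0.07412238  0.20952172]
```

>>> play_rows:
  travel:
    - [0.002,0.001,0.03]
    - [0.002,0.001,0.06]
    - [0.002,0.001,0.08]
    - [0.002,0.001,0.09]
    - [0.002,0.001,0.096]
    - [0.002,0.001,0.102]
    - [0.002,0.001,0.108]
    - [0.002,0.001,0.114]
    - [0.002,0.001,0.116]
    - [0.002,0.001,0.116]
  rot:
    - [0,0,0]
    - [0,0,0]
    - [0,0,0]
    - [0,0,0]
    - [0,0,0]
    - [0,0,0]
    - [0,0,0]
    - [0,0,0]
    - [0,0,0]
    - [0,0,0]
  jaw: [1,1,1,1,1,1,1,1,1,1]

```text
t: 7.7
ee_pos: [0.5618, -0.095, 0.0855]
tool_rot: [-2.157, -2.279, 0.002]
force: [-0.1, -0.9, -1.9]
width: 0.0493
grip_force: 31.8
```

Run:
```python
from h import *
o=state();S=cam('scene');W=cam('wrist')
s=cv2.resize(S['color'][220:310,250:350],(500,450),interpolation=cv2.INTER_CUBIC)
w=W['color'][100:400,170:470]
w=cv2.resize(w,(300,300)); cv2.imwrite('pics/s3.png',np.hstack([s,np.vstack([w,np.zeros((150,300,3),np.uint8)])]))
```

```text
{'t': 7.7, 'joint_pos': [-0.4616, 0.6237, 0.7036, 1.9709, -0.5807, 0.7616, 0.6413], 'ee_pos': [0.5618, -0.095, 0.0855], 'tool_rot': [-2.1571, -2.279, 0.0025], 'force': [-0.053, -0.9406, -1.8762], 'width': 0.0493, 'grip_force': 31.7511}
```

View pics/s3.png

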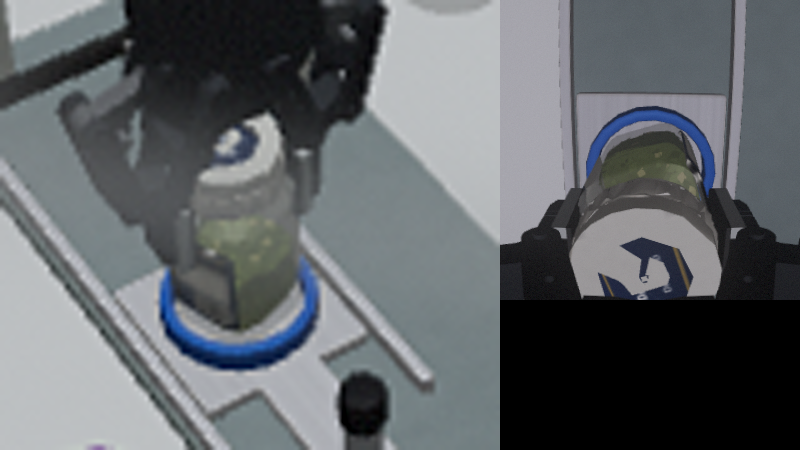

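The jar's base is inside the blue rim and the force is near zero. I set it down, release and rise.

>>> play_rows:
  travel:
    - [0,0,0.003]
    - [0,0,0.005]
    - [0,0,0.005]
    - [0,0,0.005]
    - [0,0,0.005]
    - [0,0,0.005]
    - [0,0,-0.03]
    - [0,0,-0.08]
    - [0,0,-0.14]
    - [0,0,-0.14]
  rot:
    - [0,0,0]
    - [0,0,0]
    - [0,0,0]
    - [0,0,0]
    - [0,0,0]
    - [0,0,0]
    - [0,0,0]
    - [0,0,0]
    - [0,0,0]
    - [0,0,0]
  jaw: [1,1,0.1,0.1,0.1,0.1,0.1,0.1,0.1,0.1]

```text
t: 9.05
ee_pos: [0.5642, -0.0959, 0.1937]
tool_rot: [2.159, 2.281, 0.004]
force: [0.1, -0.2, -0.7]
width: 0.0767
grip_force: 0.0
```

Run:
```python
from h import *
o=state();S=cam('scene');W=cam('wrist')
s=cv2.resize(S['color'][200:330,230:370],(420,390),interpolation=cv2.INTER_CUBIC)
w=cv2.resize(W['color'][:,100:500],(375,390)); cv2.imwrite('pics/s4.png',np.hstack([s,w]))
a=go([.5675,-.192,.19],.055); go([.5675,-.192,.055],.055,a)
```

```text
{'t': 9.05, 'joint_pos': [-0.5683, 0.4816, 0.8401, 1.9021, -0.4405, 0.9496, 0.5332], 'ee_pos': [0.5642, -0.0959, 0.1937], 'tool_rot': [2.1591, 2.2807, 0.0044], 'force': [0.0579, -0.2409, -0.7079], 'width': 0.0767, 'grip_force': 0.0}
travel [-0.1297, -0.0001, 0.0004] rot [-0.006, -0.0041, 0.0006]
travel [0.0, 0.0, 0.18] rot [0.0, 0.0, 0.0]
```

View pics/s4.png

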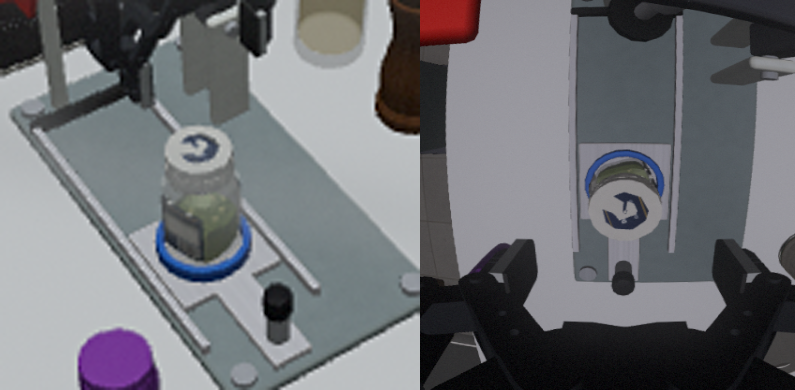

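The jar stands upright in the cup, with the knob clear behind it. Next I move over the knob, descend and pinch it.

>>> play_rows:
  travel:
    - [-0.07,0,0]
    - [-0.13,0,0]
    - [-0.13,0,0.06]
    - [-0.13,0,0.12]
    - [-0.13,0,0.16]
    - [-0.13,0,0.18]
    - [-0.13,0,0.18]
    - [-0.13,0,0.18]
    - [-0.13,0,0.18]
    - [-0.13,0,0.18]
  rot:
    - [-0.006,-0.004,0]
    - [-0.006,-0.004,0]
    - [-0.006,-0.004,0]
    - [-0.006,-0.004,0]
    - [-0.006,-0.004,0]
    - [-0.006,-0.004,0]
    - [-0.006,-0.004,0]
    - [-0.006,-0.004,0]
    - [-0.006,-0.004,0]
    - [-0.006,-0.004,0]
  jaw: [0.1,0.1,0.1,0.1,0.1,0.1,0.1,0.1,0.5,0.5]
  newtons: 25

```text
t: 10.4
ee_pos: [0.5676, -0.1924, 0.0562]
tool_rot: [2.159, 2.281, 0.0]
force: [0.2, -0.0, 0.4]
width: 0.0433
grip_force: 0.0
```

>>> play_rows:
  travel:
    - [0,0,0]
    - [0,0,0]
    - [0,0,0]
    - [0,0,0]
    - [0,0,0]
  rot:
    - [0,0,0]
    - [0,0,0]
    - [0,0,0]
    - [0,0,0]
    - [0,0,0]
  jaw: [1,1,1,1,1]

```text
t: 11.02
ee_pos: [0.567, -0.1923, 0.0557]
tool_rot: [-2.159, -2.281, 0.001]
force: [-1.3, 0.5, 6.4]
width: 0.0188
grip_force: 24.4
```

Run:
```python
from h import *
o=state()
p=np.array(o['ee_pos']); go(p+[-.0549*.1295,.1293,0],.055)
```

```text
{'t': 11.025, 'joint_pos': [-0.2553, 0.7016, 0.6627, 1.9132, -0.6259, 0.7443, 0.826], 'ee_pos': [0.567, -0.1923, 0.0557], 'tool_rot': [-2.1595, -2.2814, 0.0007], 'force': [-1.3349, 0.484, 6.3862], 'width': 0.0188, 'grip_force': 24.3756}
travel [0.1727, -0.0, -0.0] rot [-0.001, 0.0003, -0.0002]
```

>>> play_rows:
  travel:
    - [0.003,0,0]
    - [0.01,0,0]
    - [0.019,0,0]
    - [0.028,0,0]
    - [0.037,0,0]
    - [0.046,0,0]
    - [0.055,0,0]
    - [0.064,0,0]
    - [0.073,0,0]
    - [0.082,0,0]
  rot:
    - [0,0,0]
    - [0,0,0]
    - [0,0,0]
    - [0,0,0]
    - [0,0,0]
    - [0,0,0]
    - [0,0,0]
    - [0,0,0]
    - [0,0,0]
    - [0,0,0]
  jaw: [1,1,1,1,1,1,1,1,1,1]

```text
t: 12.28
ee_pos: [0.5643, -0.1307, 0.0557]
tool_rot: [2.159, 2.281, -0.0]
force: [0.1, -1.9, 5.7]
width: 0.0191
grip_force: 24.6
```

>>> play_rows:
  travel:
    - [0.01,0,0]
    - [0.02,0,0]
    - [0.03,0,0]
    - [0.04,0,0]
    - [0.05,0,0]
    - [0.06,0,0]
    - [0.07,0,0]
    - [0.078,0,0]
    - [0.085,0,0]
    - [0.09,0,0]
  rot:
    - [0,0,0]
    - [0,0,0]
    - [0,0,0]
    - [0,0,0]
    - [0,0,0]
    - [0,0,0]
    - [0,0,0]
    - [0,0,0]
    - [0,0,0]
    - [0,0,0]
  jaw: [1,1,1,1,1,1,1,1,1,1]

```text
t: 13.52
ee_pos: [0.5613, -0.0643, 0.0558]
tool_rot: [2.157, 2.279, -0.0]
force: [5.3, -9.7, 1.1]
width: 0.0192
grip_force: 24.4
```

>>> play_rows:
  travel:
    - [0.002,0,0]
    - [0.004,0,0]
    - [0.006,0,0]
    - [0.006,0,0]
  rot:
    - [0,0,0]
    - [0,0,0]
    - [0,0,0]
    - [0,0,0]
  jaw: [1,1,1,1]

```text
t: 14.02
ee_pos: [0.5613, -0.0642, 0.0559]
tool_rot: [2.157, 2.271, -0.005]
force: [7.4, -13.5, -1.4]
width: 0.0192
grip_force: 24.5
```

Run:
```python
from h import *
o=state();S=cam('scene');W=cam('wrist')
s=cv2.resize(S['color'][150:310,190:350],(400,400),interpolation=cv2.INTER_CUBIC)
w=cv2.resize(W['color'][:,120:520],(400,400)); cv2.imwrite('pics/s5.png',np.hstack([s,w]))
```

```text
{'t': 14.025, 'joint_pos': [-0.5076, 0.6633, 0.6824, 2.0001, -0.6367, 0.6953, 0.6276], 'ee_pos': [0.5613, -0.0642, 0.0559], 'tool_rot': [2.1574, 2.2712, -0.0046], 'force': [7.4289, -13.5129, -1.4338], 'width': 0.0192, 'grip_force': 24.5151}
```

View pics/s5.png

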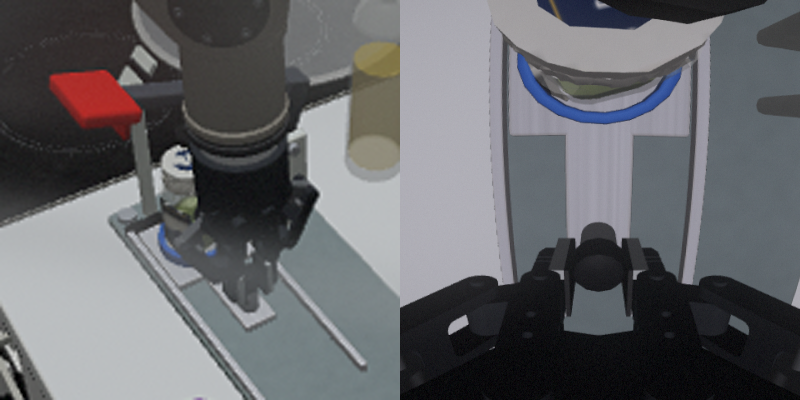

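The carriage has hit its stop: y is -0.064 (expected -0.063) with a 13 N reaction, and the jar is under the pad. I release, lift a little, draw back toward the robot and then rise to the paddle.

Run:
```python
from h import *
f=None
for p in ([.561,-.064,.13],[.54,-.10,.15],[.46,-.12,.20],[.46,-.12,.29],[.482,.028,.29]): go(p,.055)
```

```text
travel [-0.0006, 0.0, -0.0988] rot [0.0081, 0.017, -0.007]
travel [-0.0473, -0.0303, -0.1252] rot [0.0081, 0.017, -0.007]
travel [-0.069, -0.1379, -0.1921] rot [0.0081, 0.017, -0.007]
travel [-0.07, -0.1374, -0.3121] rot [0.0081, 0.017, -0.007]
travel [0.1255, -0.098, -0.3136] rot [0.0081, 0.017, -0.007]
```

>>> play_rows:
  travel:
    - [-0.003,0,0]
    - [-0.003,0,0]
    - [-0.003,0,0]
    - [-0.003,0,0]
  rot:
    - [0,0,0]
    - [0,0,0]
    - [0,0,0]
    - [0,0,0]
  jaw: [0.9,0.5,0.5,0.5]

```text
t: 14.62
ee_pos: [0.5588, -0.0604, 0.0547]
tool_rot: [-2.157, -2.281, 0.002]
force: [-0.5, 0.3, -0.0]
width: 0.0428
grip_force: 0.0
```

>>> play_rows:
  travel:
    - [-0.002,0,-0.04]
    - [-0.002,0,-0.1]
    - [-0.05,-0.025,-0.126]
    - [-0.074,-0.08,-0.15]
    - [-0.074,-0.135,-0.194]
    - [-0.074,-0.135,-0.25]
    - [-0.074,-0.135,-0.314]
    - [0.0,-0.12,-0.314]
    - [0.07,-0.105,-0.314]
    - [0.122,-0.096,-0.314]
  rot:
    - [0,0,0]
    - [0,0,0]
    - [0,0,0]
    - [0,0,0]
    - [0,0,0]
    - [0,0,0]
    - [0,0,0]
    - [0,0,0]
    - [0,0,0]
    - [0,0,0]
  jaw: [0.5,0.5,0.5,0.5,1,1,1,1,1,1]

```text
t: 15.88
ee_pos: [0.4826, 0.0291, 0.2907]
tool_rot: [-2.156, -2.284, 0.0]
force: [0.4, -0.4, -0.3]
width: 0.0003
grip_force: 0.0
```

>>> play_rows:
  travel:
    - [0,0,0]
    - [0,0,0]
    - [0,0,0]
  rot:
    - [0,0,0]
    - [0,0,0]
    - [0,0,0]
  jaw: [1,1,1]

```text
t: 16.25
ee_pos: [0.4827, 0.0248, 0.2908]
tool_rot: [-2.162, -2.279, 0.001]
force: [-0.6, 0.2, 0.8]
width: -0.0002
grip_force: 0.0
```

Run:
```python
from h import *
o=state();S=cam('scene');T=cam('top')
s=cv2.resize(S['color'][130:290,180:340],(400,400),interpolation=cv2.INTER_CUBIC)
w=cv2.resize(T['color'][210:330,210:370],(400,300),interpolation=cv2.INTER_CUBIC); cv2.imwrite('pics/s6.png',np.hstack([s,np.vstack([w,np.zeros((100,400,3),np.uint8)])]))
y=.055; O=np.array([.5555,.032])
for th in(-.03,0,.05,.1,.15,.2,.25,.29,.32):
    a=.32-th; px=.09-.19*np.cos(a)+.062*np.sin(a); z=.107+.19*np.sin(a)+.062*np.cos(a)+.017
    print(th,end=' '); go([O[0]+px*np.cos(y),O[1]+px*np.sin(y),z],y)
```

```text
{'t': 16.25, 'joint_pos': [-1.0673, 0.1502, 1.0029, 1.9926, -0.1436, 1.073, 0.0521], 'ee_pos': [0.4827, 0.0248, 0.2908], 'tool_rot': [-2.1619, -2.2789, 0.0014], 'force': [-0.5585, 0.1668, 0.7918], 'width': -0.0002, 'grip_force': 0.0}
-0.03 travel [0.0039, 0.0076, 0.0579] rot [-0.0012, 0.0005, -0.0043]
0 travel [0.0039, 0.0027, 0.0643] rot [-0.0012, 0.0005, -0.0043]
0.05 travel [0.0039, -0.0049, 0.0752] rot [-0.0012, 0.0005, -0.0043]
0.1 travel [0.0039, -0.012, 0.0865] rot [-0.0012, 0.0005, -0.0043]
0.15 travel [0.0039, -0.0185, 0.0981] rot [-0.0012, 0.0005, -0.0043]
0.2 travel [0.0038, -0.0244, 0.1101] rot [-0.0012, 0.0005, -0.0043]
0.25 travel [0.0038, -0.0297, 0.1223] rot [-0.0012, 0.0005, -0.0043]
0.29 travel [0.0038, -0.0335, 0.1322] rot [-0.0012, 0.0005, -0.0043]
0.32 travel [0.0038, -0.0361, 0.1398] rot [-0.0012, 0.0005, -0.0043]
```

View pics/s6.png

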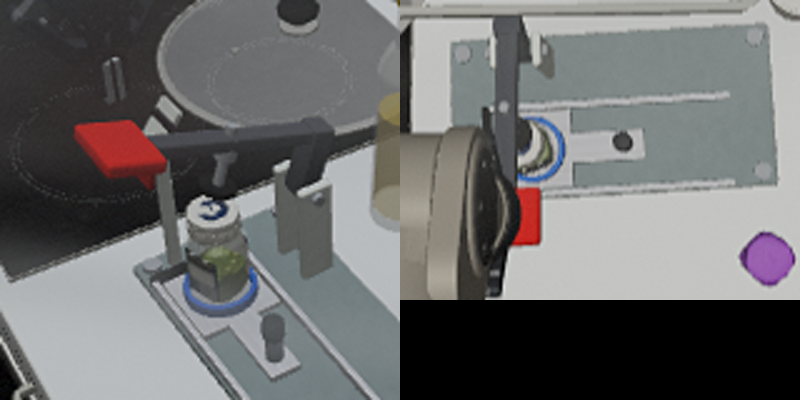

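The jar is upright in the cup under the pad. The knob has moved 51 px in the top view (about 130 mm), so the carriage is home. Closed fingertips sit above the paddle, so I press down along the paddle's arc.

>>> play_rows:
  travel:
    - [0.004,0.007,0.03]
    - [0.004,0.006,0.055]
    - [0.004,0.003,0.064]
    - [0.004,-0.002,0.07]
    - [0.004,-0.006,0.077]
    - [0.004,-0.012,0.0865]
    - [0.004,-0.018,0.098]
    - [0.004,-0.024,0.11]
    - [0.004,-0.027,0.116]
    - [0.004,-0.027,0.116]
  rot:
    - [0,0,0]
    - [0,0,0]
    - [0,0,0]
    - [0,0,0]
    - [0,0,0]
    - [0,0,0]
    - [0,0,0]
    - [0,0,0]
    - [0,0,0]
    - [0,0,0]
  jaw: [1,1,1,1,1,1,1,1,1,1]

```text
t: 17.6
ee_pos: [0.463, 0.0281, 0.2039]
tool_rot: [2.159, 2.281, -0.001]
force: [2.1, -1.5, 4.8]
width: -0.0001
grip_force: 2.7
```

Run:
```python
from h import *
o=state();S=cam('scene');y=.055; O=np.array([.5555,.032])
for th in(.225,.27,.30,.32):
    a=.32-th; px=.09-.19*np.cos(a)+.062*np.sin(a); z=.107+.19*np.sin(a)+.062*np.cos(a)+.017
    print(th,round(z,4),end=' '); go([O[0]+px*np.cos(y),O[1]+px*np.sin(y),z],y)
```

```text
{'t': 17.6, 'joint_pos': [-0.9965, 0.2591, 0.9462, 2.1332, -0.2736, 0.8731, 0.1669], 'ee_pos': [0.463, 0.0281, 0.2039], 'tool_rot': [2.1591, 2.2812, -0.0006], 'force': [2.0734, -1.4744, 4.8499], 'width': -0.0001, 'grip_force': 2.6914}
0.225 0.2037 travel [-0.0015, -0.001, 0.0004] rot [0.0005, 0.0013, -0.0002]
0.27 0.1954 travel [-0.0015, -0.0056, 0.0115] rot [0.0005, 0.0013, -0.0002]
0.3 0.1898 travel [-0.0015, -0.0083, 0.019] rot [0.0005, 0.0013, -0.0002]
0.32 0.186 travel [-0.0015, -0.01, 0.024] rot [0.0005, 0.0013, -0.0002]
```

>>> play_rows:
  travel:
    - [-0.001,-0.003,0.005]
    - [-0.001,-0.005,0.01]
    - [-0.001,-0.007,0.015]
    - [-0.001,-0.009,0.019]
    - [-0.001,-0.01,0.022]
    - [-0.001,-0.01,0.023]
    - [-0.001,-0.01,0.023]
    - [-0.001,-0.01,0.023]
  rot:
    - [0,0,0]
    - [0,0,0]
    - [0,0,0]
    - [0,0,0]
    - [0,0,0]
    - [0,0,0]
    - [0,0,0]
    - [0,0,0]
  jaw: [1,1,1,1,1,1,1,1]

```text
t: 18.65
ee_pos: [0.4569, 0.0277, 0.1875]
tool_rot: [2.158, 2.281, 0.004]
force: [2.8, 0.4, 7.8]
width: -0.0001
grip_force: 4.1
```

Run:
```python
from h import *
o=state();S=cam('scene');W=cam('wrist')
s=cv2.resize(S['color'][155:255,195:295],(400,400),interpolation=cv2.INTER_CUBIC)
w=cv2.resize(W['color'][:,120:520],(400,400)); cv2.imwrite('pics/s7.png',np.hstack([s,w]))
```

```text
{'t': 18.65, 'joint_pos': [-0.9801, 0.2755, 0.9292, 2.1633, -0.3003, 0.8308, 0.1912], 'ee_pos': [0.4569, 0.0277, 0.1875], 'tool_rot': [2.1581, 2.2811, 0.0036], 'force': [2.77, 0.3524, 7.7937], 'width': -0.0001, 'grip_force': 4.0772}
```

View pics/s7.png

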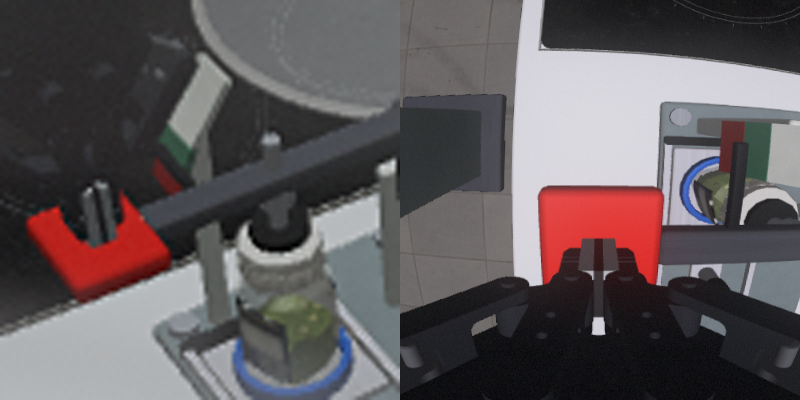

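The scene view shows the pad on the lid. The scale's bands are at scene about (239,191) for green and (237,199) for red, and the pointer is close to the green/red edge as seen from both cameras, so parallax matters. I have used my 10 views, so I check the pointer numerically by triangulation.

Run:
```python
from h import *
S=cam('scene');W=cam('wrist');T=cam('top');T0=dict(T);T0['color']=cv2.imread('pics/top0.png')
y=.055;O=np.array([.5555,.032,0]);Rz=R.from_rotvec([0,0,y])
def pf(p): return Rz.inv().apply(np.array(p)-O)*1000
def plane(c,u,v,py):  # intersect with press-plane y=py
    o,d=ray(c,u,v); o=pf(o);d=Rz.inv().apply(d); return (o+d*(py-o[1])/d[1]).round(1)
def two(c1,p1,c2,p2):
    o1,d1=ray(c1,*p1);o2,d2=ray(c2,*p2);s=np.linalg.lstsq(np.c_[d1,-d2],o2-o1,rcond=None)[0]
    a,b=o1+d1*s[0],o2+d2*s[1]; return pf((a+b)/2).round(1),round(1000*np.linalg.norm(a-b),1)
B=dict(S=(S,(225,165,255,210)),W=(W,(420,130,520,230)),T0=(T0,(218,260,245,290)))
cen={}
for k,(c,(x0,y0,x1,y1)) in B.items():
    I=c['color'][y0:y1,x0:x1].astype(int);b,g,r=I[...,0],I[...,1],I[...,2]
    for nm,m in(('green',(g>r+20)&(g>b+8)),('red',(r>g+40)&(r>b+40)&(r<190)),('white',I.min(2)>150 if k!='T0' else I.min(2)<0)):
        n,l,st,ce=cv2.connectedComponentsWithStats(m.astype(np.uint8))
        if n>1:
            i=1+np.argmax(st[1:,4]); s=st[i]; cen[k,nm]=ce[i]+[x0,y0]; print(k,nm,cen[k,nm].round(1),(s[:4]+[x0,y0,0,0]).tolist(),s[4])
for nm in('green','red'):
    for a,b in(('S','T0'),('W','T0'),('S','W')):
        if (a,nm) in cen and (b,nm) in cen: print(nm,a,b,*two(B[a][0],cen[a,nm],B[b][0],cen[b,nm]))
print('wcam',pf(-W['R'].T@W['t']).round(0))
# wrist row profiles across scale & pointer
for r in(155,165,175,185,195,205,215): print(r,[''.join(' .:-=+*#%@'[min(9,int(v)//26)] for v in W['color'][r,420:520].max(1))][0],)
for r in(155,165,175,185,195,205):
    print(r,''.join('R' if q[2]>q[1]+35 else 'G' if q[1]>q[2]+15 else 'K' if max(q)<60 else 'w' if min(q)>130 else '.' for q in W['color'][r,420:520].astype(int)))
for r in range(170,208,2): print(r,''.join('R' if q[2]>q[1]+35 else 'G' if q[1]>q[2]+15 else 'K' if max(q)<60 else 'w' if min(q)>130 else '.' for q in S['color'][r,222:260].astype(int)))
```

```text
S green [238.5 191. ] [235, 187, 8, 9] 35
S red [236.  199.2] [234, 195, 6, 8] 23
S white [240.4 184.6] [238, 178, 6, 13] 31
W green [477.8 179. ] [464, 146, 28, 71] 1532
W red [449.1 171.8] [439, 146, 26, 61] 845
W white [504.8 185.2] [487, 144, 33, 81] 2237
T0 green [232.3 280.3] [226, 279, 13, 3] 26
T0 red [233.7 283.3] [228, 282, 13, 3] 22
green S T0 [-29.5  50.  163.9] 1.8
green W T0 [-27.1  53.1 152.5] 3.0
green S W [-28.9  54.9 159.8] 1.0
red S T0 [-36.3  51.3 143.9] 3.5
red W T0 [-33.1  54.5 129.4] 2.6
red S W [-36.2  56.2 140.3] 0.0
wcam [-100.   68.  313.]
155 --------------------------------------------=--------------------------+****************************
165 ::::::::::::----------------------------------------------------------=*****************************
175 ++++==------------::------------:.....::::::::.::--------------------=******************************
185 ###################*------------......:::::::...:--------------------+******************************
195 --=*##########*****------------:.....::::::...::----:::-------------+*******************************
20
[... 954 characters left out ...]
wwww.KK..www
176 KKKKKKKKKKKKKKKKKKKK.wwwwwwww..KKKKK..
178 KKKKKKKKKKKKKKKKKK.wwwwwwwww..KKKKKKKK
180 KKKKKKKKKKKKKKKKK.wwwwwwwww..KKKKKKKKK
182 KKKKKKKKKKKKKKKK.wwwwwwwww..KKKKKKKKKK
184 KKKKKKKKKKKKKKK.wwwwwwwww..KKKKKKKKKKK
186 KKKK.KKKKKKKKKKGwwwwwwww..KKKKKKKKKKKK
188 KKKKKKKKKKKKKKGGG.wwww...KKKKKKKKKKKKK
190 KKKKKKKKKKKKKGGGGGG.w....KKKKKKKKKKKKK
192 KKKKKKKKKKKKKKKGGGGGG.....KKKKKKKKKKKK
194 KKKKKKKKKKKKKKKKKGGGKK....KKKKKKKKKKKK
196 KKKKKKKKKKK.RRKKKK.GK.....KKKKKKKK....
198 KKKKKKKKKKK.RRR.KKKKK.....KKK.........
200 KKKKKKKKKKKKKRRRRKKKKK................
202 KKKKKKKKKKKKKKRRRRKK.................K
204 KKKRRKKKKKKKKKK.................KKKKKK
206 .KKRRRRKK..................KKKKKKKKKKK
```

Run:
```python
from h import *
S=cam('scene');W=cam('wrist')
y=.055;O=np.array([.5555,.032,0]);Rz=R.from_rotvec([0,0,y])
def xz(c,u,v):
    o,d=ray(c,u,v); return Rz.inv().apply(o-O)*1000,Rz.inv().apply(d)
def inter(ps,pw):
    (a,d),(b,e)=xz(S,*ps),xz(W,*pw); s=np.linalg.solve(np.c_[d[[0,2]],-e[[0,2]]],(b-a)[[0,2]]); p=a+d*s[0]; return p
def rep(n,p): 
    print(n,p.round(1),'r',np.hypot(p[0]-90,p[2]-107).round(1),'ang',np.arctan2(p[2]-107,90-p[0]).round(3))
# bands: intersect wrist rays with press y=52 + scale-plane from S/W
for ps in((236.5,195.5),(237.3,196),(238,196.5)):
  for pw in((459.5,180),): rep('pointer',inter(ps,pw))
for ps in((236.5,195.5),(237.3,196),(238,196.5)): rep('RG',inter(ps,(463,180)))
rep('GW',inter((239.3,187.5),(489.5,180)))
rep('green mid',inter((238.3,191.6),(476.2,180)))
```

```text
pointer [-35.4  52.6 152.6] r 133.4 ang 0.348
pointer [-39.4  38.6 162.6] r 140.9 ang 0.406
pointer [-42.2  28.3 169.6] r 146.3 ang 0.442
RG [-19.5  92.  118.3] r 110.1 ang 0.103
RG [-24.8  74.8 131. ] r 117.3 ang 0.206
RG [-28.4  62.2 139.9] r 122.9 ang 0.271
GW [ 93.1 341.3 -74.3] r 181.3 ang -1.588
green mid [-42.7  21.5 187.4] r 155.2 ang 0.545
```

Run:
```python
from h import *
from scipy.optimize import fsolve
S=cam('scene');W=cam('wrist');T=cam('top')
y=.055;O=np.array([.5555,.032,0]);Rz=R.from_rotvec([0,0,y])
def P(r,phi,th,py): # phi at level(th=.32); angle above horizontal on robot side
    a=phi+.32-th; return O+Rz.apply([.09-r*np.cos(a),py,.107+r*np.sin(a)])
T0=cv2.imread('pics/top0.png'); 
for rr in range(266,280): print(rr,' '.join('%3d'%v for v in T0[rr,222:250].max(1)))
for th in(.24,.28,.31,.34,.38):
    f=lambda q:[proj(T,P(q[0],q[1],0,.050))[1]-272.9, proj(W,P(q[0],q[1],th,.052))[0]-459.5]
    q=fsolve(f,[.14,.35]); print(th,q.round(4),'S pred tip/centre',proj(S,P(*q,th,.052)).round(1),proj(S,P(*q,th,.062)).round(1),proj(S,P(*q,th,.042)).round(1))
```

```text
266 195 194 193 194 193 193 195 191 191 193 194 191 194 138 135 135 136 134 134 136 140  72  56  55  60 101  89  89
267 186 185 183 183 182 184 184 181 179 180 180 175 178 131 135 136 136 136 135 136 139  74  55  55  53 102  89  92
268 172 173 169 166 167 168 168 169 169 170 168 169 171 134 125 133 134 135 136 136 138  72  53  54  43 104  90  89
269 176 170 170 170 167 169 169 171 172 171 170 171 171 156 111 135 137 137 138 138 142  72  55  56  42 105  89  89
270 185 168 169 171 169 170 171 172 175 175 174 176 162 166 109 129 119 120 121 122 125  64  53  56  49  90  89  90
271 190 168 169 169 172 152 146 148 144 145 145 147 115 115  83  90  72  68  74  71  81  52  54  53  52  59  88  90
272 197 176 170 170 175  87  58  63  40  41  39  42  47  43  45  48  47  52  51  50  45  51  53  52  51  56  92  89
273 197 186 172 172 178  49  39  42  43  41  41  37  39  41  44  41  53  51  55  53  69  57  52  51  47  75  92  90
274 196 191 170 170 176 104  74 103 102 103 102 130 131 128 130 103  75  79  89  98 112  80  49  52  44  91  91  89
275 197 199 171 169 173 159 144 161 163 159 158 177 174 
[... 236 characters left out ...]
173 177  99  97  95  95  98  86  55  56  48  67  91  86
278 197 197 196 172 175 175 176 176 171 170 167 166 162 163 160 164  98  88  99 101 106  83  54  54  49  66  90  90
279 196 197 199 165 149 152 151 153 141 141 134 133 120 125 117 117  94  76 124 123 129 102  53  56  49  67  92  87
0.24 [ 0.1016 -0.6491] S pred tip/centre [257.3 223.2] [255.2 220.7] [259.5 225.6]
0.28 [ 0.1108 -0.8689] S pred tip/centre [262.4 229.9] [260.3 227.5] [264.5 232.3]
0.31 [ 0.4135 -1.7151] S pred tip/centre [311.3 295. ] [309.4 292.8] [313.2 297.2]
0.34 [0.1183 0.2109] S pred tip/centre [241.7 202.3] [239.5 199.9] [243.9 204.8]
0.38 [ 0.1022 -0.0959] S pred tip/centre [249.7 213. ] [247.5 210.5] [251.8 215.4]
```

Run:
```python
from h import *
T=cam('top');S=cam('scene');W=cam('wrist')
y=.055;O=np.array([.5555,.032,0]);Rz=R.from_rotvec([0,0,y])
def P(r,a,py=52): return O+Rz.apply(np.array([90-r*np.cos(a),py,107+r*np.sin(a)])/1000)
print('paddle check T v', proj(T,P(np.hypot(190,62),.32+np.arctan2(62,190),0)),'measured 251,296.4')
print('obs: T0 v 272.7; W u 459.5@180; S ~(237.3,196) ; green mid W 476')
for g in(.39,.42,.45):
  for r in(128,132,136,140,145):
    print(g,r,'T0',proj(T,P(r,g+.32))[1].round(1),' W/S by theta',[(th,proj(W,P(r,g+.32-th))[0].round(1),proj(S,P(r,g+.32-th)).round(1).tolist()) for th in(.28,.31,.34,.38)])
```

```text
paddle check T v [250.52776268 296.85285911] measured 251,296.4
obs: T0 v 272.7; W u 459.5@180; S ~(237.3,196) ; green mid W 476
0.39 128 T0 270.1  W/S by theta [(0.28, np.float64(484.1), [240.0, 191.3]), (0.31, np.float64(477.8), [239.5, 192.8]), (0.34, np.float64(471.9), [239.1, 194.4]), (0.38, np.float64(464.5), [238.6, 196.4])]
0.39 132 T0 271.4  W/S by theta [(0.28, np.float64(478.3), [238.4, 191.3]), (0.31, np.float64(471.8), [237.9, 192.9]), (0.34, np.float64(465.7), [237.5, 194.5]), (0.38, np.float64(458.2), [237.0, 196.6])]
0.39 136 T0 272.6  W/S by theta [(0.28, np.float64(472.4), [236.8, 191.3]), (0.31, np.float64(465.7), [236.3, 192.9]), (0.34, np.float64(459.4), [235.8, 194.6]), (0.38, np.float64(451.6), [235.3, 196.7])]
0.39 140 T0 273.9  W/S by theta [(0.28, np.float64(466.2), [235.1, 191.3]), (0.31, np.float64(459.3), [234.6, 193.0]), (0.34, np.float64(452.8), [234.2, 194.7]), (0.38, np.float64(444.9), [233.7, 196.9])]
0.39 145 T0 275.6  W/S by theta [(0.28, np.float64(458.2), [233.1, 191.3]), (0.31, np.float64(451.0), [232.5, 193.0]), (0.34, np.float64(444.3), [232.1
[... 1403 characters left out ...]
(0.34, np.float64(478.3), [238.4, 191.3]), (0.38, np.float64(469.8), [237.8, 193.4])]
0.45 136 T0 270.0  W/S by theta [(0.28, np.float64(487.0), [237.9, 188.0]), (0.31, np.float64(479.5), [237.3, 189.6]), (0.34, np.float64(472.4), [236.8, 191.3]), (0.38, np.float64(463.5), [236.1, 193.5])]
0.45 140 T0 271.2  W/S by theta [(0.28, np.float64(481.4), [236.3, 187.8]), (0.31, np.float64(473.6), [235.7, 189.6]), (0.34, np.float64(466.2), [235.1, 191.3]), (0.38, np.float64(457.1), [234.5, 193.5])]
0.45 145 T0 272.7  W/S by theta [(0.28, np.float64(474.0), [234.3, 187.7]), (0.31, np.float64(465.8), [233.6, 189.5]), (0.34, np.float64(458.2), [233.1, 191.3]), (0.38, np.float64(448.7), [232.4, 193.6])]
```

Vision gives an arm angle of about 0.34 ± 0.03, and the tip-height kinematics give 0.312. Both lie inside the green band (0.26–0.38). I hold briefly to confirm it is steady, then hand in.

>>> play_rows:
  travel:
    - [0,0,0]
    - [0,0,0]
    - [0,0,0]
    - [0,0,0]
  rot:
    - [0,0,0]
    - [0,0,0]
    - [0,0,0]
    - [0,0,0]
  jaw: [1,1,1,1]

```text
t: 19.8
ee_pos: [0.4569, 0.0276, 0.1875]
tool_rot: [2.158, 2.281, 0.004]
force: [3.2, 1.0, 8.3]
width: -0.0005
grip_force: 4.1
```

Run:
```python
from h import *
o=state()
if .180<o['ee_pos'][2]<.193 and 5<o['force'][2]<14: print(env.hand_in())
```

```text
{'t': 19.8, 'joint_pos': [-0.9801, 0.2754, 0.9293, 2.1633, -0.3002, 0.8308, 0.1913], 'ee_pos': [0.4569, 0.0276, 0.1875], 'tool_rot': [2.1581, 2.2811, 0.0036], 'force': [3.2299, 0.9706, 8.2671], 'width': -0.0005, 'grip_force': 4.0762}
the job is handed in; nothing more can be done
None
```

I handed the job in at 19.8 s: the white-lidded jar is in the cup, the carriage is home against its stop, and the arm is still holding the paddle down at about 8 N, at an estimated arm angle of 0.31–0.34 rad (green is 0.26–0.38; worked out from geometry and camera measurements, not read off the scale).

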